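# Sweep the offcuts off the board into the scrap tray

## Task

Clear the maple board: with your fingertips, sweep the three walnut offcuts along it and over its edge so that all of them lie in the empty blue tray that stands against one end. Only push them, do not pick any of them up. Leave the little wax tin on the board, the glue bottle and the gas canister standing where they are.

Things in the scene. Friction and masses are not known exactly. Their poses are not given: they have to be found in the camera images.
- offcut_a_mid (a point): walnut-brown rectangular (40 x 26 x 22 mm high) offcut of wood lying flat, free to slide; about 10 to 25 g. This point is its centre, half-way up (11 mm above its underside). Its x axis runs along its 40 mm side, y along its 26 mm side, z up
- offcut_b_mid (a point): walnut-brown rectangular (34 x 30 x 20 mm high) offcut of wood lying flat, free to slide; about 10 to 25 g. This point is its centre, half-way up (10 mm above its underside). Its x axis runs along its 34 mm side, y along its 30 mm side, z up
- offcut_c_mid (a point): walnut-brown L-shaped (40 x 28 x 22 mm high over all; one corner, 20 x 12 mm at +x +y, is missing) offcut of wood lying flat, free to slide; about 10 to 25 g. This point is its centre, half-way up (11 mm above its underside). Its x axis runs along its 40 mm side, y along its 28 mm side, z up
- offcut_a: the same offcut a, at the centre of its underside
- offcut_b: the same offcut b, at the centre of its underside
- offcut_c: the same offcut c, at the centre of its underside
- board_top (a point): light maple board with a green resin inlay (flush), fixed, 280 mm along its x and 340 mm along its y axis; its flat top is 45 mm above the bench. This point is the centre of the top face; z up. The two trays stand against its two ends at +y and -y, which is which varies. The three offcuts and the tin stand on the board in four lanes along its y axis, about 60 mm apart in x (near x = -90, -30, 30, 90 mm in the board's axes), one thing to a lane, in any order and at different y
- blue_tray_floor (a point): empty blue open tray, fixed on the bench, 260 mm along its x axis and 115 mm along its y axis outside, walls 4 mm thick, floor 4 mm above the bench, rim 36 mm above the bench (9 mm below the board's top). Its axes are parallel to the board's and its long side lies 2 mm from the board's edge, centred on it. This point is the centre of its inner floor
- yellow_tray_floor (a point): yellow tray of the same size, fixed at the opposite end of the board, with good wooden plugs and pins fixed in it. This point is the centre of its inner floor. Not for offcuts
- tin: small round wax tin, aluminium with a brass lid, standing on the board among the offcuts, loose: 41 mm in diameter, 32 mm high. Origin at the centre of its underside. To be left where it is
- glue: white glue bottle with a red cap standing on the bench beyond the board, loose: 52 mm in diameter, 120 mm high. Origin at the centre of its underside. To be left where it is
- canister: yellow gas canister with a black valve standing on the bench to the robot's left, loose: 68 mm in diameter, 206 mm high. Origin at the centre of its underside. To be left where it is

How it is judged (in metres and radians):
At the end, for the whole second after the job is handed in: The centres of all three offcuts are inside the blue tray (within its walls, less than 40 mm above its inner floor) and at rest (under 0.02 m/s); the tin, the glue bottle and the canister stand within 15 mm of where they were (x of offcut_a_mid in the frame of blue_tray_floor between -0.126 and 0.126 m and y of offcut_a_mid in the frame of blue_tray_floor between -0.0535 and 0.0535 m and z of each of offcut_a_mid, offcut_b_mid, offcut_c_mid in the frame of blue_tray_floor below 0.04 m and linear speed of each of offcut_a, offcut_b, offcut_c below 0.02 m/s and x of offcut_b_mid in the frame of blue_tray_floor between -0.126 and 0.126 m and y of offcut_b_mid in the frame of blue_tray_floor between -0.0535 and 0.0535 m and x of offcut_c_mid in the frame of blue_tray_floor between -0.126 and 0.126 m and y of offcut_c_mid in the frame of blue_tray_floor between -0.0535 and 0.0535 m and distance of each of tin, glue, canister from where it was at the start of the episode below 0.015 m); the robot touches nothing.
It fails at once if an offcut is lifted off the board (its centre rises more than 32 mm above the board's top) (z of any of offcut_a_mid, offcut_b_mid, offcut_c_mid in the frame of board_top above 0.032 m).
It fails at once if the tin is moved more than 15 mm from its place or tipped (distance of tin from where it was at the start of the episode above 0.015 m or angle between tin's own z axis and vertical above 0.4 rad).
It fails at once if the glue is moved more than 15 mm from its place or tipped (distance of glue from where it was at the start of the episode above 0.015 m or angle between glue's own z axis and vertical above 0.4 rad).
It fails at once if the canister is moved more than 15 mm from its place or tipped (distance of canister from where it was at the start of the episode above 0.015 m or angle between canister's own z axis and vertical above 0.4 rad).
It also fails if it takes over 58 s, if anything falls off the work surface, if the arm or the gripper's body presses on something with over 40 N, if the wrist force passes 120 N, or if a joint passes its speed limit or range.

## Robot

A 7-joint arm with a two-finger parallel gripper is mounted at the origin on the work surface. World frame = base frame: x ahead of the robot, y to its left, z up, the work surface at z = 0. Lengths are in mm, angles in rad, forces in N, time in s.
With the tool pointing down it reaches from about 425 to 950 mm from the base axis. Payload 4.7 kg.
Tool frame: the origin (TCP) lies on the centre line of the jaws, within the pads' length; the fingertips stand nose_length ahead of it and the grasp point (between the pads) is the TCP (nose_length is the distance from the TCP to the fingertips, in mm); z points along the fingers, y is the direction in which the jaws open and shut (so a half turn about z gives the same grasp; the last joint's range is limited). The gripper opens to 85 mm and grips with 20 to 120 N. Pads are 22 mm wide; open, the fingers measure 114 mm over their backs; the gripper's body (76 mm by 85 mm) begins 54 mm behind the grasp point. The pads swing forward as they close: fully open they stand 13 mm farther back than shut.
Start: joints at [-1.179, 0.469, -0.049, 1.532, 0.024, 1.141, -0.082], TCP at [275.694, 616.149, 250.335] pointing down, gripper open.
Joint ranges: [-2.59, 2.59], [-0.33, 1.99], [-1.39, 1.29], [0.1, 2.45], [-1.04, 4.18], [0.21, 1.99], [-2.66, 2.66]. Speed limits (rad/s): [2.57, 2.57, 3.14, 3.14, 3.14, 3.14, 3.14].

## Interface

Orientations are given as [roll, pitch, yaw] about the fixed x, y, z axes, in that order (R = Rz(yaw) Ry(pitch) Rx(roll)).
In Python, from station import * gives the robot as it stands.
- The arm moves only by the tool step_arm, never from a script. Its argument "rows" is a list of rows, each an object of numbers: "dx", "dy", "dz": the shift along the tool's x, y, z in mm; "roll": the turn about the tool's z in rad. In form: [{"dx": .., "dy": .., "dz": .., "roll": ..}, ...]. A call has 1 to 12 rows; each row is the pose to reach, as a shift and turn from the pose commanded when the call began, along the tool's axes at that moment; what a row does not reach only later rows make up. A row lasts 1/12 s, in which the tool goes at most 41.7 mm and 7.16 degrees, less where a joint would pass 70% of its speed; a pose out of reach is approached as far as the arm can. A call with a gripper value outside its range is refused whole. "jaw" is the opening, from -1 (shut) to 1 (fully open), set as the call begins (left out, the last holds). The fingers move at their own pace and stop on an object; the grip force is fixed at half the most. Time passes only in rows, so rows that repeat a pose let the fingers close. It gives the time, the measured TCP pose, the force and the opening at its end, in the units of the state.
- observe(): the state, without advancing time (a new reading comes with each control period).
- snapshot(name): name is "side" or "top" or "wrist"; returns the picture (400x640x3 uint8, red, green, blue); there is no depth.
- get_calibration(name): a dict with "vertical_fov" (degrees; the focal length in pixels is half the picture's height over the tangent of half this angle, whatever the lens; pixels are square), "cx", "cy" (the principal point, pixels), "R" (3x3) and "t" (3): a world point X has camera coordinates R X + t. Camera axes: x right, y down, z forward; pixel columns grow to the right and rows downward; lengths in mm; the calibration is good to about 2 mm. A picture is of the moment at which its call begins: read the wrist's pose just before it. get_calibration takes no time and is no camera call; for the wrist camera it gives the pose at the moment of the call.
- hand_in(): hands the job in, once; it reports no verdict.
The state is a dict: "time": time; "q": joint angles; "qvel": joint speeds; "joint_torque": joint torques, N m; "tool_pos": TCP position; "tool_rot": TCP orientation; "contact_force": force on the tool from outside, world axes, zero at the start; "wrist_torque": the same for the moment, N m; "grip_width": finger opening in mm.
Only numpy, scipy, OpenCV 4.12 (cv2) and the standard library are available. Lean on these libraries where they do the work, as an engineer would, in place of code of your own. Each camera call takes 0.05 s, during which the arm holds its last target.

## Working session

There is one attempt and no reset: what is moved stays moved. The work goes in short steps, Python scripts to look and compute and a tool call to move; the robot and the scene stay as the last step left them, time stands still between calls to the robot, and variables do not carry over. Pictures are saved under pics/ and viewed, and the job is handed in when it is done.

Besides the shell and the picture viewer there is one more tool, called as a command line: name --argument value ..., lists and objects as JSON in quotes. step_arm: Moves the arm, as the interface text tells. Its arguments: {"type":"object","properties":{"rows":{"type":"array"},"jaw":{"type":"number"}},"required":["rows"]}

```bash
ls; mkdir -p pics
python3 - <<'E'
from station import *
import cv2,json
s=observe()
print({k:s[k] for k in('time','tool_pos','tool_rot','grip_width','q')})
for n in('top','side','wrist'):
    print(n,get_calibration(n))
    im=snapshot(n); cv2.imwrite(f'pics/{n}0.png',im[:,:,::-1])
E
```

```text
pics
{'time': 0.0, 'tool_pos': array([275.45930945, 615.61970324, 249.23388191]), 'tool_rot': array([-3.13959650e+00,  4.76979983e-05,  2.72085613e+00]), 'grip_width': 85.52043595901672, 'q': array([-1.17892811,  0.46945806, -0.0486072 ,  1.53373249,  0.02407696,
        1.14098343, -0.08230214])}
top {'vertical_fov': 43.05808948698059, 'cx': 318.1151265844925, 'cy': 211.49579899037437, 'R': array([[ 0.0101961 , -0.99980433,  0.01695093],
       [-0.98325851, -0.01310869, -0.18174396],
       [ 0.1819306 , -0.01481407, -0.98319978]]), 't': array([ 134.66732799,  560.88963076, 1500.6106107 ])}
side {'vertical_fov': 51.764763865789156, 'cx': 313.2308965799964, 'cy': 202.70087012811408, 'R': array([[ 0.92196415, -0.38718552,  0.00833561],
       [-0.20712974, -0.51117432, -0.83414512],
       [ 0.32722986,  0.76732534, -0.55148204]]), 't': array([-465.98908209,  231.7978676 ,  868.43628745])}
wrist {'vertical_fov': 63.652418034207685, 'cx': 320.0114483367472, 'cy': 200.68237586777744, 'R': array([[ 0.40985398,  0.91214975, -0.00159505],
       [ 0.86376026, -0.38754806,  0.32206322],
       [ 0.29315173, -0.13337663, -0.94671682]]), 't': array([-675.23348275,  -39.79762746,  380.15106698])}
```

View pics/top0.png

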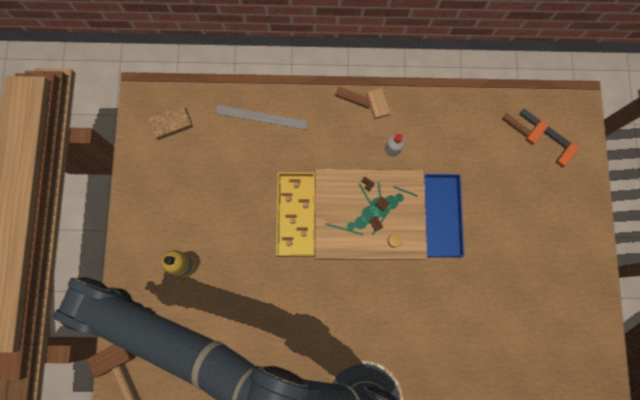

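View pics/side0.png

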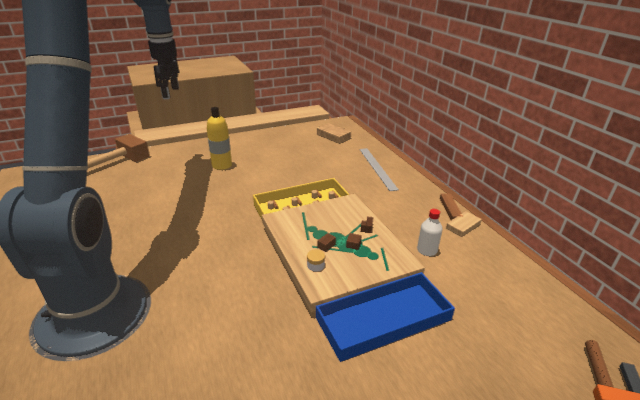

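View pics/wrist0.png

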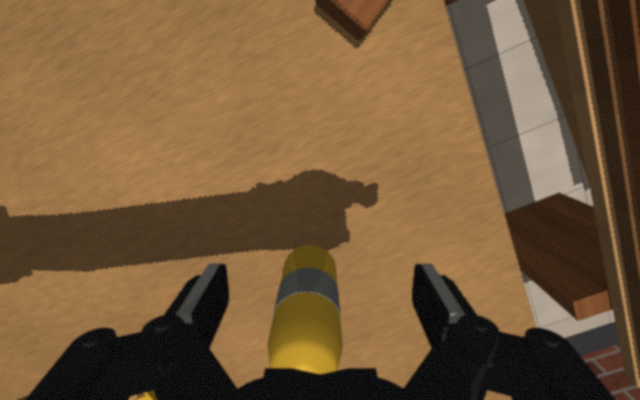

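The top picture shows the blue tray at the right (world −y), the yellow one at the left, and the offcuts near (368,183), (381,203) and (376,224). The tin is at (394,240), the glue at (396,145) and the canister at (175,262). I'll enlarge crops.

Run:
```python
import cv2
im=cv2.imread('pics/top0.png'); c=im[160:265,270:470]; cv2.imwrite('pics/topc.png',cv2.resize(c,None,fx=4,fy=4,interpolation=cv2.INTER_CUBIC))
im=cv2.imread('pics/side0.png'); c=im[180:360,245:465]; cv2.imwrite('pics/sidec.png',cv2.resize(c,None,fx=3.3,fy=3.3,interpolation=cv2.INTER_CUBIC))
```

```text
(no output)
```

View pics/topc.png

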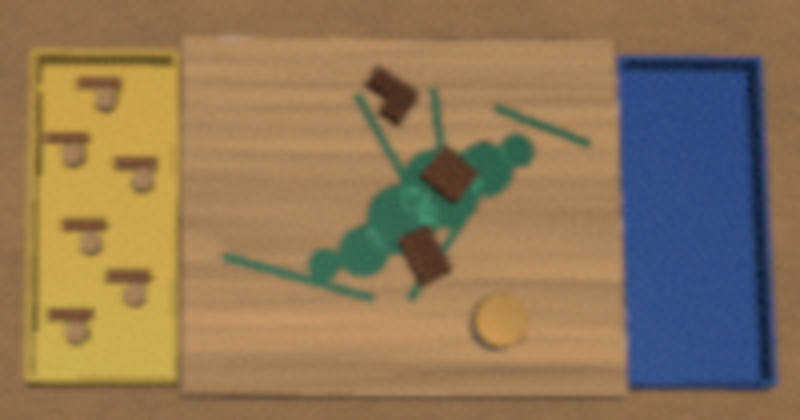

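View pics/sidec.png

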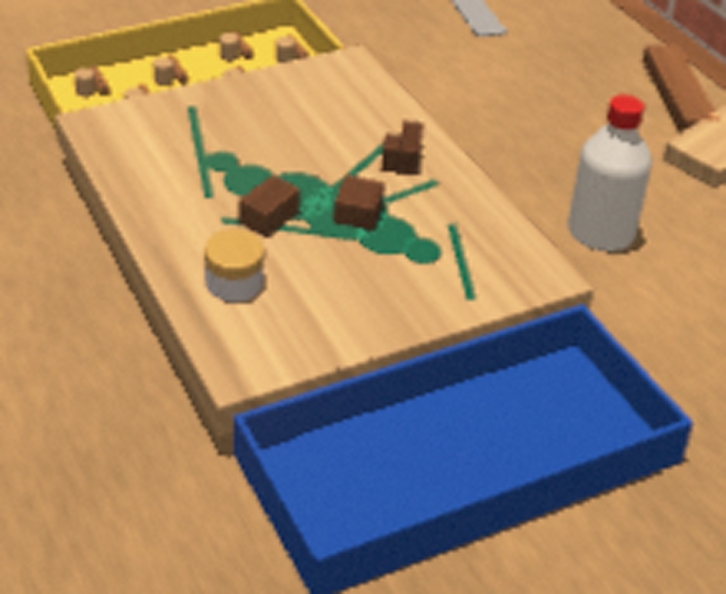

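```bash
cat > h.py <<'E'
import numpy as np
from station import *
def foc(c): return 200/np.tan(np.radians(c['vertical_fov']/2))
def ray(name,u,v,z,c=None):
    c=c or get_calibration(name); f=foc(c)
    R=np.array(c['R']);t=np.array(c['t'])
    d=R.T@np.array([(u-c['cx'])/f,(v-c['cy'])/f,1]); o=-R.T@t
    return (o+d*(z-o[2])/d[2])
def proj(name,X,c=None):
    c=c or get_calibration(name); f=foc(c)
    p=np.array(c['R'])@np.array(X)+c['t']; return f*p[0]/p[2]+c['cx'],f*p[1]/p[2]+c['cy']
E
python3 - <<'E'
from h import *
T=lambda u,v,z:ray('top',(u+.5)/4-.5+270,(v+.5)/4-.5+160,z).round(0)
S=lambda u,v,z:ray('side',(u+.5)/3.3-.5+245,(v+.5)/3.3-.5+180,z).round(0)
for n,p in dict(board=[(180,37),(612,39),(628,396),(180,395)]).items(): print(n,[T(*q,45)[:2] for q in p])
print('boardside',[S(*q,45)[:2] for q in [(55,118),(358,46),(592,293),(222,405)]])
print('C',[T(*q,67)[:2] for q in [(378,66),(418,93),(398,126),(365,85)]])
print('B',[T(*q,65)[:2] for q in [(449,147),(477,173),(449,203),(421,175)]])
print('A',[T(*q,67)[:2] for q in [(401,237),(430,227),(450,274),(424,285)]])
print('tin',T(499,322,77),S(235,253,77))
print('glue',ray('top',398,138,120),'can',ray('top',170,261,206), ray('side',221,165,0),ray('side',430,251,0))
E
```

```text
board [array([695., 153.]), array([ 699., -184.]), array([ 419., -189.]), array([416., 150.])]
boardside [array([417., 145.]), array([693., 151.]), array([ 695., -190.]), array([ 423., -188.])]
C [array([668.,   1.]), array([648., -29.]), array([621., -14.]), array([653.,  11.])]
B [array([606., -53.]), array([586., -74.]), array([563., -52.]), array([584., -31.])]
A [array([536., -15.]), array([544., -37.]), array([508., -52.]), array([499., -32.])]
tin [471. -87.  77.] [471. -94.  77.]
glue [774.36596764 -95.70636988 120.        ] can [390.00361    539.87130356 206.        ] [391.72856151 548.3328474    0.        ] [ 783.14880895 -103.47954343    0.        ]
```

Run:
```python
import station
print([n for n in dir(station) if not n.startswith('__')])
print(getattr(station,'nose_length',None)); print(station.observe().keys())
```

```text
['PlanningError', 'get_calibration', 'hand_in', 'nose_length', 'observe', 'snapshot']
19.0
dict_keys(['time', 'q', 'qvel', 'joint_torque', 'tool_pos', 'tool_rot', 'contact_force', 'wrist_torque', 'grip_width'])
```

step_arm --rows '[{"dz": -30}, {"dz": -70}, {"dz": -80}, {"dz": -80}]' --jaw -0.67

```text
validation failed for argument at $.ro...
```

step_arm --rows '[{"dx": 0, "dy": 0, "dz": -40, "roll": 0}, {"dx": 0, "dy": 0, "dz": -80, "roll": 0}, {"dx": 0, "dy": 0, "dz": -80, "roll": 0}]' --jaw -0.67

```text
time: 0.4
tool_pos: [276.9, 619.2, 339.1]
tool_rot: [3.127, -0.001, 2.721]
contact_force: [0.3, 0.7, 1.4]
grip_width: 51.4
```

```bash
cat >> h.py <<'E'
from scipy.spatial.transform import Rotation as Ro
def to(x,y,z,yaw=np.pi/2):
    s=observe(); R=Ro.from_euler('xyz',s['tool_rot']).as_matrix()
    d=R.T@(np.array([x,y,z])-s['tool_pos'])
    print('shift',d.round(1),'roll',round(-(yaw-s['tool_rot'][2]),3),'pos',s['tool_pos'].round(1),s['tool_rot'].round(3),s['grip_width'],s['time'],s['contact_force'].round(1))
E
python3 -c "
from h import *
to(524,35,180)"
```

```text
shift [-464.4 -434.5  152.4] roll 1.15 pos [276.9 619.2 339.1] [ 3.127e+00 -1.000e-03  2.721e+00] 51.41086593009846 0.4 [0.3 0.7 1.4]
```

step_arm --rows '[{"dx": -15, "dy": -14, "dz": 0, "roll": 0.05}, {"dx": -40, "dy": -38, "dz": 0, "roll": 0.15}, {"dx": -69, "dy": -65, "dz": 0, "roll": 0.25}, {"dx": -98, "dy": -92, "dz": 0, "roll": 0.35}, {"dx": -127, "dy": -119, "dz": 0, "roll": 0.45}, {"dx": -156, "dy": -146, "dz": 0, "roll": 0.55}, {"dx": -185, "dy": -173, "dz": 0, "roll": 0.65}, {"dx": -214, "dy": -200, "dz": 0, "roll": 0.75}, {"dx": -243, "dy": -227, "dz": 0, "roll": 0.85}, {"dx": -272, "dy": -254, "dz": 0, "roll": 0.95}, {"dx": -295, "dy": -276, "dz": 0, "roll": 1.05}, {"dx": -310, "dy": -290, "dz": 0, "roll": 1.15}]'

```text
time: 1.4
tool_pos: [441.4, 220.6, 330.4]
tool_rot: [3.141, 0.0, 1.561]
contact_force: [0.5, -0.2, 0.4]
grip_width: 13.8
```

```bash
python3 -c "
from h import *
to(524,35,180)"
```

```text
shift [-184.7   84.3  150.6] roll -0.01 pos [441.4 220.6 330.4] [3.141 0.    1.561] 13.837148289116023 1.4 [ 0.5 -0.2  0.4]
```

step_arm --rows '[{"dx": -20, "dy": 9, "dz": 15, "roll": 0}, {"dx": -50, "dy": 23, "dz": 40, "roll": 0}, {"dx": -80, "dy": 37, "dz": 67, "roll": 0}, {"dx": -110, "dy": 51, "dz": 94, "roll": 0}, {"dx": -140, "dy": 65, "dz": 121, "roll": 0}, {"dx": -165, "dy": 77, "dz": 140, "roll": 0}, {"dx": -180, "dy": 84, "dz": 150, "roll": 0}, {"dx": -185, "dy": 84, "dz": 150, "roll": 0}, {"dx": -185, "dy": 84, "dz": 150, "roll": 0}, {"dx": -185, "dy": 84, "dz": 150, "roll": 0}]'

```text
time: 2.23
tool_pos: [524.2, 40.7, 180.7]
tool_rot: [3.141, -0.001, 1.571]
contact_force: [-0.3, 0.4, -0.0]
grip_width: 14.0
```

```bash
python3 -c "
from h import *
to(524,20,74)
import cv2
c=get_calibration('wrist'); im=snapshot('wrist'); cv2.imwrite('pics/w1.png',im[:,:,::-1]); print(c)
print([np.round(proj('wrist',p,c)) for p in [(471,-91,77),(522,-34,67),(585,-52,65),(524,20,45),(648,-9,67)]])"
```

```text
shift [-20.8  -0.3 106.7] roll 0.001 pos [524.2  40.7 180.7] [ 3.141e+00 -1.000e-03  1.571e+00] 14.034066762367239 2.2333 [-0.3  0.4 -0. ]
{'vertical_fov': 63.652418034207685, 'cx': 320.0114483367472, 'cy': 200.68237586777744, 'R': array([[ 9.99998444e-01, -9.60457295e-04,  1.47979209e-03],
       [-1.38403478e-03, -9.47256737e-01,  3.20472710e-01],
       [ 1.09394267e-03, -3.20474260e-01, -9.47256593e-01]]), 't': array([-524.05501231,   21.79673982,  326.55384245])}
[array([260., 351.]), array([318., 288.]), array([390., 305.]), array([320., 220.]), array([470., 262.])]
```

View pics/w1.png

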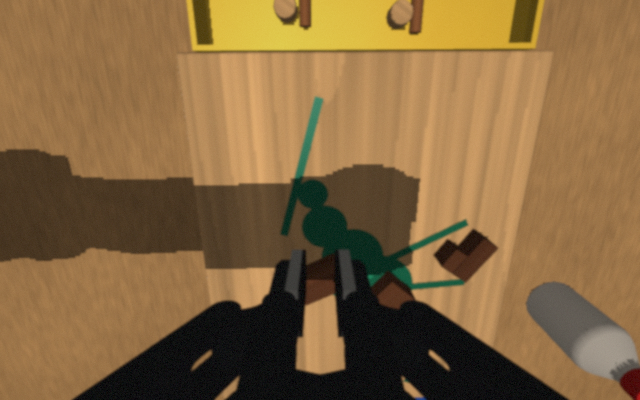

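The wrist view shows A between the finger pads at (320,285), as predicted from the top view, and C at (465,258). Next I lower behind A.

step_arm --rows '[{"dx": -10, "dy": 0, "dz": 20, "roll": 0}, {"dx": -20, "dy": 0, "dz": 50, "roll": 0}, {"dx": -20, "dy": 0, "dz": 80, "roll": 0}, {"dx": -20, "dy": 0, "dz": 98, "roll": 0}, {"dx": -20, "dy": 0, "dz": 108, "roll": 0}, {"dx": -20, "dy": 0, "dz": 110, "roll": 0}, {"dx": -20, "dy": 0, "dz": 110, "roll": 0}, {"dx": -20, "dy": 0, "dz": 110, "roll": 0}]'

```text
time: 2.95
tool_pos: [525.3, 20.6, 71.6]
tool_rot: [3.139, -0.001, 1.572]
contact_force: [0.7, 0.7, 0.7]
grip_width: 14.0
```

```bash
python3 -c "
from h import *
to(524,-120,71)
import cv2
im=snapshot('side'); cv2.imwrite('pics/s1.png',cv2.resize(im[180:360,245:465,::-1],None,fx=3.3,fy=3.3,interpolation=cv2.INTER_CUBIC))"
```

```text
shift [-140.6   -1.4    0.5] roll 0.001 pos [525.3  20.6  71.6] [ 3.139e+00 -1.000e-03  1.572e+00] 13.96191689014666 2.95 [0.7 0.7 0.7]
```

View pics/s1.png

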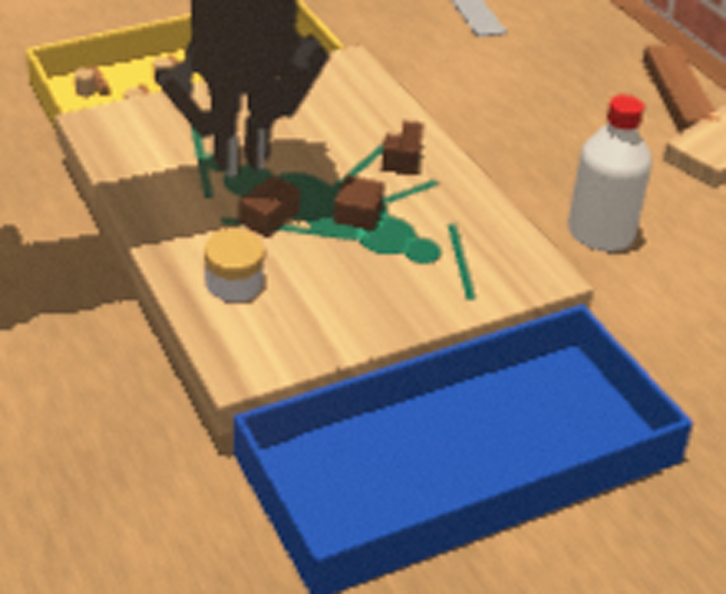

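step_arm --rows '[{"dx": -8, "dy": 0, "dz": 0, "roll": 0}, {"dx": -16, "dy": 0, "dz": 0, "roll": 0}, {"dx": -24, "dy": 0, "dz": 0, "roll": 0}, {"dx": -32, "dy": 0, "dz": 0, "roll": 0}, {"dx": -40, "dy": 0, "dz": 0, "roll": 0}, {"dx": -48, "dy": 0, "dz": 0, "roll": 0}, {"dx": -56, "dy": 0, "dz": 0, "roll": 0}, {"dx": -64, "dy": 0, "dz": 0, "roll": 0}, {"dx": -70, "dy": 0, "dz": 0, "roll": 0}]'

```text
time: 3.75
tool_pos: [524.1, -51.5, 70.2]
tool_rot: [-3.142, 0.0, 1.57]
contact_force: [0.8, -0.0, -0.3]
grip_width: 14.1
```

```bash
python3 -c "
from h import *
to(524,-120,71)
import cv2
im=snapshot('side'); cv2.imwrite('pics/s2.png',cv2.resize(im[180:360,245:465,::-1],None,fx=3.3,fy=3.3,interpolation=cv2.INTER_CUBIC))"
```

```text
shift [-68.5  -0.   -0.7] roll -0.001 pos [524.1 -51.5  70.2] [-3.142  0.     1.57 ] 14.117616077007495 3.75 [ 0.8 -0.  -0.3]
```

View pics/s2.png

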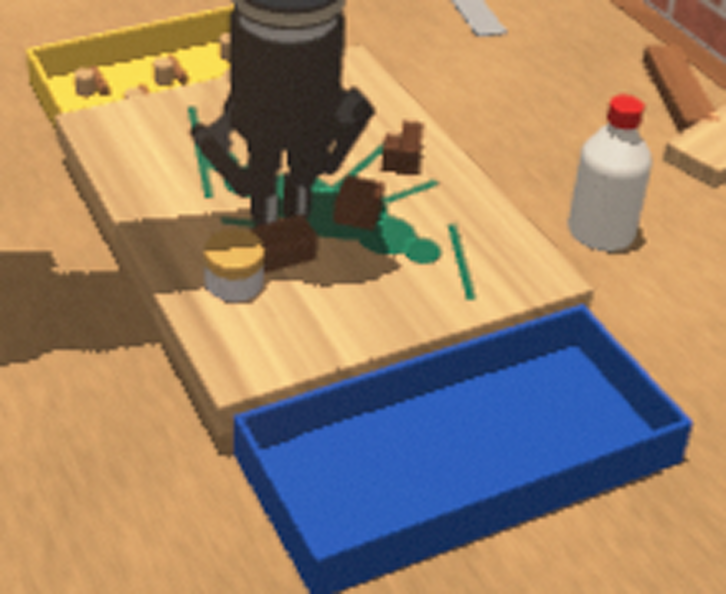

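```bash
python3 -c "
from h import *
import cv2
S=lambda u,v,z:ray('side',(u+.5)/3.3-.5+245,(v+.5)/3.3-.5+180,z).round(0)
print(S(317,230,67),S(316,256,45),S(266,271,45),S(305,215,67))
im=snapshot('top'); cv2.imwrite('pics/t2.png',cv2.resize(im[160:265,270:470,::-1],None,fx=4,fy=4,interpolation=cv2.INTER_CUBIC))"
```

```text
[538. -83.  67.] [538. -85.  45.] [499. -86.  45.] [538. -65.  67.]
```

View pics/t2.png

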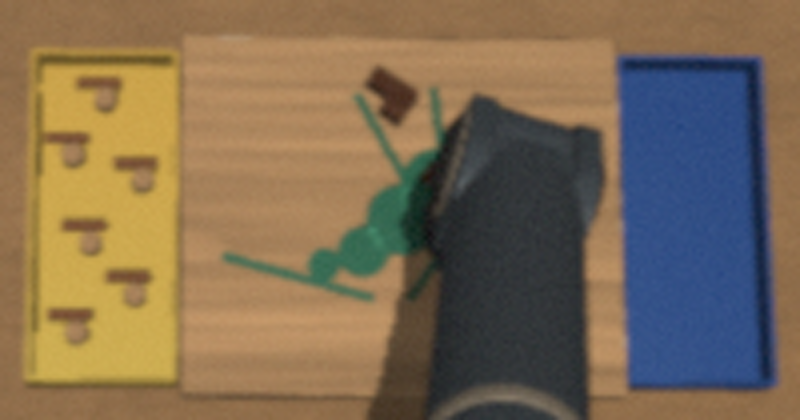

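A is squared up against the fingers (x 499–538), about 7 mm clear of the tin. I carry on over the edge.

step_arm --rows '[{"dx": -8, "dy": 1, "dz": 0, "roll": 0}, {"dx": -18, "dy": 2, "dz": 0, "roll": 0}, {"dx": -30, "dy": 3, "dz": 0, "roll": 0}, {"dx": -43, "dy": 3, "dz": 0, "roll": 0}, {"dx": -56, "dy": 3, "dz": 0, "roll": 0}, {"dx": -69, "dy": 3, "dz": 0, "roll": 0}, {"dx": -82, "dy": 3, "dz": 0, "roll": 0}, {"dx": -96, "dy": 3, "dz": 0, "roll": 0}, {"dx": -110, "dy": 3, "dz": 0, "roll": 0}, {"dx": -125, "dy": 3, "dz": 0, "roll": 0}, {"dx": -140, "dy": 3, "dz": 0, "roll": 0}, {"dx": -150, "dy": 3, "dz": 0, "roll": 0}]'

```text
time: 4.85
tool_pos: [526.8, -203.0, 70.4]
tool_rot: [3.141, 0.001, 1.568]
contact_force: [-0.6, 0.1, 0.0]
grip_width: 14.0
```

step_arm --rows '[{"dx": 0, "dy": 0, "dz": 0, "roll": 0}, {"dx": 5, "dy": 0, "dz": -30, "roll": 0}, {"dx": 15, "dy": 5, "dz": -70, "roll": 0}, {"dx": 50, "dy": 20, "dz": -90, "roll": 0}, {"dx": 90, "dy": 40, "dz": -90, "roll": 0}, {"dx": 130, "dy": 57, "dz": -90, "roll": 0}, {"dx": 170, "dy": 57, "dz": -90, "roll": 0}, {"dx": 200, "dy": 57, "dz": -90, "roll": 0}, {"dx": 210, "dy": 57, "dz": -90, "roll": 0}, {"dx": 210, "dy": 57, "dz": -90, "roll": 0}]'

```text
time: 5.68
tool_pos: [583.9, 15.3, 159.8]
tool_rot: [-3.141, -0.002, 1.579]
contact_force: [0.5, -0.5, -0.7]
grip_width: 13.8
```

```bash
python3 -c "
from h import *
to(585,0,71)
import cv2
im=snapshot('side'); cv2.imwrite('pics/s3.png',cv2.resize(im[180:360,245:465,::-1],None,fx=3.3,fy=3.3,interpolation=cv2.INTER_CUBIC))
im=snapshot('top'); cv2.imwrite('pics/t3.png',cv2.resize(im[160:265,270:470,::-1],None,fx=4,fy=4,interpolation=cv2.INTER_CUBIC))"
```

```text
shift [-15.5   1.1  88.8] roll 0.008 pos [583.9  15.3 159.8] [-3.141e+00 -2.000e-03  1.579e+00] 13.797301155251395 5.6833 [ 0.5 -0.5 -0.7]
```

View pics/s3.png

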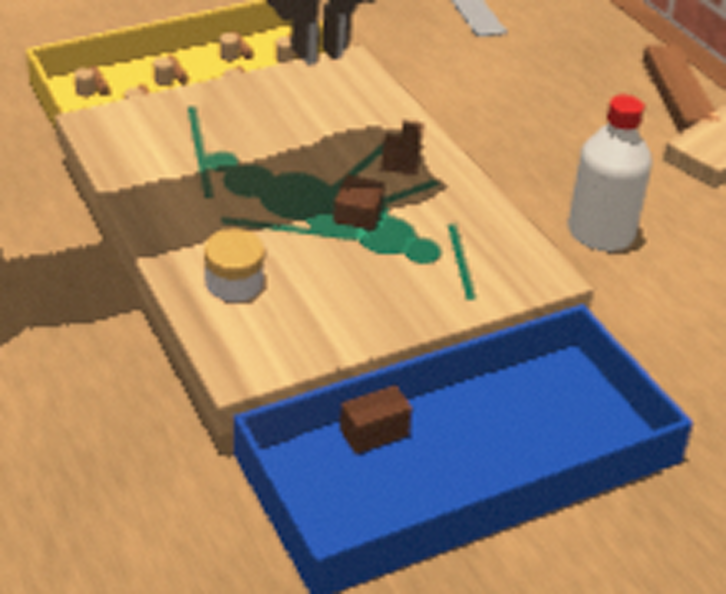

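View pics/t3.png

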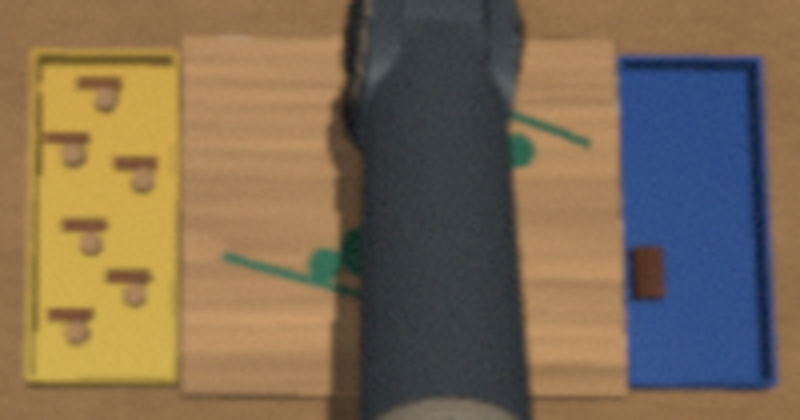

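A lies in the blue tray and the tin hasn't moved. B is next.

step_arm --rows '[{"dx": -6, "dy": 1, "dz": 15, "roll": 0}, {"dx": -12, "dy": 1, "dz": 45, "roll": 0}, {"dx": -15, "dy": 1, "dz": 70, "roll": 0}, {"dx": -15, "dy": 1, "dz": 84, "roll": 0}, {"dx": -15, "dy": 1, "dz": 89, "roll": 0}, {"dx": -15, "dy": 1, "dz": 89, "roll": 0}, {"dx": -22, "dy": 1, "dz": 89, "roll": 0}, {"dx": -30, "dy": 1, "dz": 89, "roll": 0}, {"dx": -38, "dy": 1, "dz": 89, "roll": 0}, {"dx": -46, "dy": 1, "dz": 89, "roll": 0}, {"dx": -54, "dy": 1, "dz": 89, "roll": 0}, {"dx": -58, "dy": 1, "dz": 89, "roll": 0}]'

```text
time: 6.78
tool_pos: [585.3, -50.2, 71.9]
tool_rot: [3.141, 0.001, 1.569]
contact_force: [-0.0, -0.0, 0.3]
grip_width: 14.1
```

```bash
python3 -c "
from h import *
to(585,-205,71)
import cv2
im=snapshot('side'); cv2.imwrite('pics/s4.png',cv2.resize(im[180:360,245:465,::-1],None,fx=3.3,fy=3.3,interpolation=cv2.INTER_CUBIC))"
```

```text
shift [-154.8   -0.     1. ] roll -0.002 pos [585.3 -50.2  71.9] [3.141e+00 1.000e-03 1.569e+00] 14.093405396307945 6.7833 [-0.  -0.   0.3]
```

View pics/s4.png

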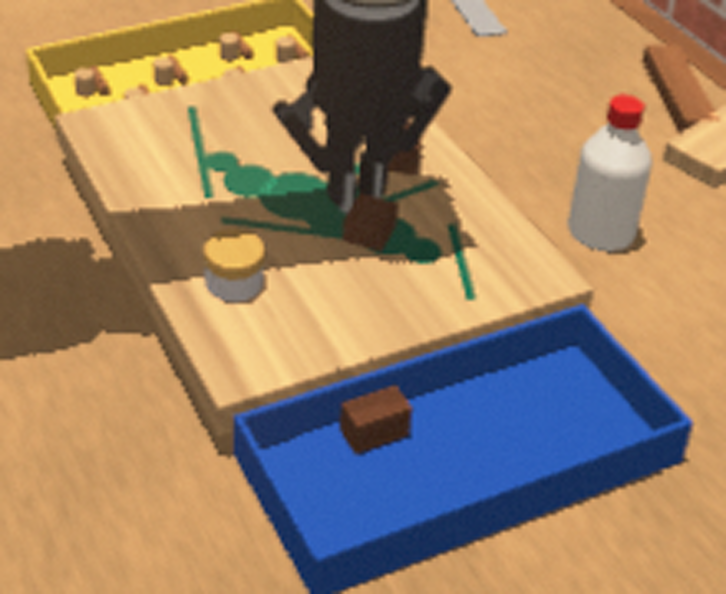

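B moves in front of the fingers, corner seated in the gap, at about (370,222) in the crop. I push on, then retreat to C's lane.

step_arm --rows '[{"dx": -8, "dy": 0, "dz": 1, "roll": 0}, {"dx": -18, "dy": 0, "dz": 1, "roll": 0}, {"dx": -30, "dy": 0, "dz": 1, "roll": 0}, {"dx": -43, "dy": 0, "dz": 1, "roll": 0}, {"dx": -56, "dy": 0, "dz": 1, "roll": 0}, {"dx": -69, "dy": 0, "dz": 1, "roll": 0}, {"dx": -82, "dy": 0, "dz": 1, "roll": 0}, {"dx": -96, "dy": 0, "dz": 1, "roll": 0}, {"dx": -111, "dy": 0, "dz": 1, "roll": 0}, {"dx": -126, "dy": 0, "dz": 1, "roll": 0}, {"dx": -142, "dy": 0, "dz": 1, "roll": 0}, {"dx": -154, "dy": 0, "dz": 1, "roll": 0}]'

```text
time: 7.83
tool_pos: [584.9, -204.9, 70.4]
tool_rot: [3.141, 0.001, 1.569]
contact_force: [-0.3, -0.3, 0.4]
grip_width: 14.1
```

step_arm --rows '[{"dx": 0, "dy": 0, "dz": 0, "roll": 0}, {"dx": 5, "dy": 0, "dz": -30, "roll": 0}, {"dx": 15, "dy": 5, "dz": -70, "roll": 0}, {"dx": 50, "dy": 20, "dz": -90, "roll": 0}, {"dx": 90, "dy": 40, "dz": -90, "roll": 0}, {"dx": 130, "dy": 60, "dz": -90, "roll": 0}, {"dx": 170, "dy": 62, "dz": -90, "roll": 0}, {"dx": 210, "dy": 62, "dz": -90, "roll": 0}, {"dx": 235, "dy": 62, "dz": -90, "roll": 0}, {"dx": 245, "dy": 62, "dz": -90, "roll": 0}, {"dx": 245, "dy": 62, "dz": -90, "roll": 0}]'

```text
time: 8.75
tool_pos: [646.8, 48.4, 159.8]
tool_rot: [-3.141, -0.002, 1.579]
contact_force: [0.0, 0.9, 0.4]
grip_width: 14.3
```

```bash
python3 -c "
from h import *
to(647,45,71)
import cv2
im=snapshot('side'); cv2.imwrite('pics/s5.png',cv2.resize(im[180:360,245:465,::-1],None,fx=3.3,fy=3.3,interpolation=cv2.INTER_CUBIC))
c=get_calibration('wrist');im=snapshot('wrist'); cv2.imwrite('pics/w5.png',im[:,:,::-1])
for u,v in [(0,0)]: pass
print({k:np.array(v).tolist() for k,v in c.items()})"
```

```text
shift [-3.6  0.3 88.8] roll 0.008 pos [646.8  48.4 159.8] [-3.141e+00 -2.000e-03  1.579e+00] 14.251164039248323 8.75 [0.  0.9 0.4]
{'vertical_fov': 63.652418034207685, 'cx': 320.0114483367472, 'cy': 200.68237586777744, 'R': [[0.9999981807828596, 0.0018867370403967733, 0.00028045376162229914], [0.0016967140621008906, -0.9470224429329435, 0.3211629084167604], [0.0008715459617727523, -0.32116184830185124, -0.9470239213467505]], 't': [-646.581804437339, 30.08098102610618, 308.1469518557984]}
```

View pics/s5.png

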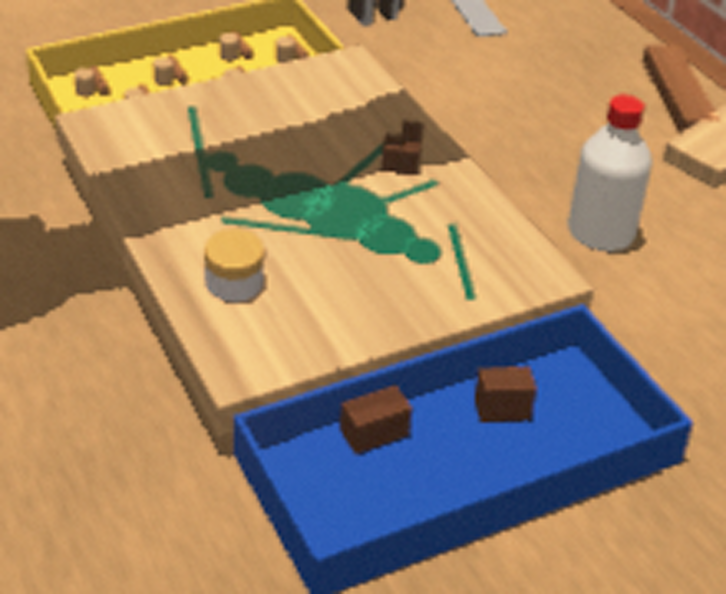

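View pics/w5.png

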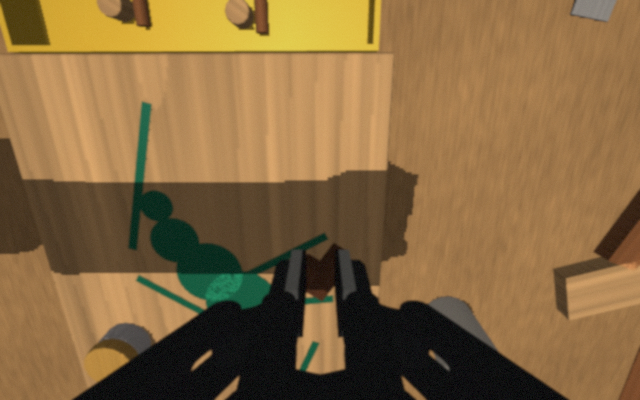

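B is in the tray. In the wrist view C sits between the finger lines at about (322,270), its prongs facing the fingers. I lower behind it with x about 644 and push.

step_arm --rows '[{"dx": -3, "dy": -2, "dz": 15, "roll": 0.008}, {"dx": -6, "dy": -3, "dz": 45, "roll": 0.008}, {"dx": -6, "dy": -3, "dz": 70, "roll": 0.008}, {"dx": -6, "dy": -3, "dz": 84, "roll": 0.008}, {"dx": -6, "dy": -3, "dz": 89, "roll": 0.008}, {"dx": -8, "dy": -3, "dz": 89, "roll": 0.008}, {"dx": -16, "dy": -3, "dz": 89, "roll": 0.008}, {"dx": -25, "dy": -3, "dz": 89, "roll": 0.008}, {"dx": -34, "dy": -3, "dz": 89, "roll": 0.008}, {"dx": -43, "dy": -3, "dz": 89, "roll": 0.008}, {"dx": -52, "dy": -3, "dz": 89, "roll": 0.008}, {"dx": -60, "dy": -3, "dz": 89, "roll": 0.008}]'

```text
time: 9.85
tool_pos: [644.4, -18.8, 71.8]
tool_rot: [3.141, 0.0, 1.562]
contact_force: [0.1, -0.2, -0.8]
grip_width: 14.2
```

```bash
python3 -c "
from h import *
to(645,-205,71)
import cv2
im=snapshot('side'); cv2.imwrite('pics/s6.png',cv2.resize(im[180:360,245:465,::-1],None,fx=3.3,fy=3.3,interpolation=cv2.INTER_CUBIC))"
```

```text
shift [-186.2    2.3    0.9] roll -0.009 pos [644.4 -18.8  71.8] [3.141 0.    1.562] 14.152800426770227 9.85 [ 0.1 -0.2 -0.8]
```

View pics/s6.png

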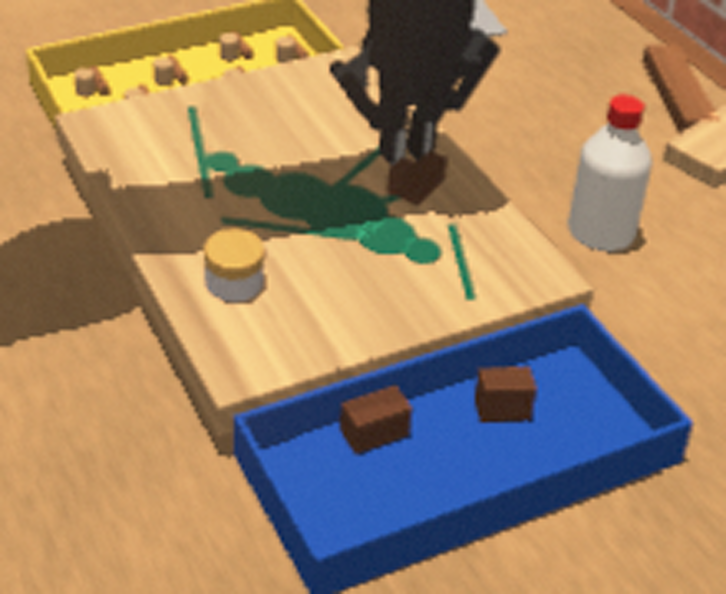

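```bash
python3 -c "
from h import *
S=lambda u,v,z:ray('side',(u+.5)/3.3-.5+245,(v+.5)/3.3-.5+180,z).round(0)
print(S(446,165,67),S(445,186,45),S(389,176,67),S(389,192,45),S(418,203,45),S(418,182,67))"
```

```text
[659. -52.  67.] [662. -50.  45.] [614. -48.  67.] [620. -40.  45.] [633. -60.  45.] [630. -62.  67.]
```

step_arm --rows '[{"dx": -8, "dy": -1, "dz": 1, "roll": 0}, {"dx": -16, "dy": -2, "dz": 1, "roll": 0}, {"dx": -25, "dy": -2, "dz": 1, "roll": 0}, {"dx": -34, "dy": -2, "dz": 1, "roll": 0}, {"dx": -43, "dy": -2, "dz": 1, "roll": 0}, {"dx": -52, "dy": -2, "dz": 1, "roll": 0}, {"dx": -61, "dy": -2, "dz": 1, "roll": 0}, {"dx": -70, "dy": -2, "dz": 1, "roll": 0}, {"dx": -78, "dy": -2, "dz": 1, "roll": 0}, {"dx": -84, "dy": -2, "dz": 1, "roll": 0}]'

```text
time: 10.73
tool_pos: [641.5, -102.6, 70.3]
tool_rot: [3.141, 0.0, 1.562]
contact_force: [0.0, 0.2, 0.4]
grip_width: 14.0
```

```bash
python3 -c "
from h import *
to(642,-205,71)
import cv2
im=snapshot('side'); cv2.imwrite('pics/s7.png',cv2.resize(im[180:360,245:465,::-1],None,fx=3.3,fy=3.3,interpolation=cv2.INTER_CUBIC))"
```

```text
shift [-102.4    1.4   -0.6] roll -0.009 pos [ 641.5 -102.6   70.3] [3.141 0.    1.562] 13.954588531808282 10.7333 [0.  0.2 0.4]
```

View pics/s7.png

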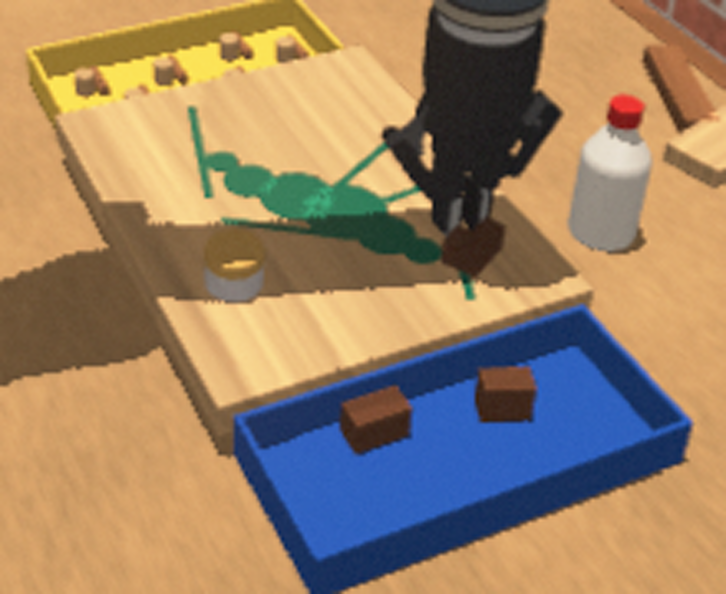

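C stays stable against the fingers. I finish the push, then retreat upward, away from everything.

step_arm --rows '[{"dx": -8, "dy": 0, "dz": 0, "roll": 0}, {"dx": -18, "dy": 0, "dz": 0, "roll": 0}, {"dx": -30, "dy": 0, "dz": 0, "roll": 0}, {"dx": -43, "dy": 0, "dz": 0, "roll": 0}, {"dx": -57, "dy": 0, "dz": 0, "roll": 0}, {"dx": -72, "dy": 0, "dz": 0, "roll": 0}, {"dx": -88, "dy": 0, "dz": 0, "roll": 0}, {"dx": -100, "dy": 0, "dz": 0, "roll": 0}, {"dx": -104, "dy": 0, "dz": 0, "roll": 0}, {"dx": -104, "dy": 0, "dz": 0, "roll": 0}]'

```text
time: 11.62
tool_pos: [640.2, -207.6, 70.3]
tool_rot: [-3.142, 0.001, 1.56]
contact_force: [0.2, 0.2, 1.0]
grip_width: 13.9
```

step_arm --rows '[{"dx": 0, "dy": 0, "dz": -20, "roll": 0}, {"dx": 5, "dy": 0, "dz": -50, "roll": 0}, {"dx": 20, "dy": 0, "dz": -90, "roll": 0}, {"dx": 50, "dy": 0, "dz": -110, "roll": 0}, {"dx": 90, "dy": 0, "dz": -120, "roll": 0}, {"dx": 130, "dy": 0, "dz": -130, "roll": 0}, {"dx": 170, "dy": 0, "dz": -130, "roll": 0}, {"dx": 210, "dy": 0, "dz": -130, "roll": 0}, {"dx": 240, "dy": 0, "dz": -130, "roll": 0}, {"dx": 250, "dy": 0, "dz": -130, "roll": 0}, {"dx": 250, "dy": 0, "dz": -130, "roll": 0}, {"dx": 250, "dy": 0, "dz": -130, "roll": 0}]'

```text
time: 12.62
tool_pos: [642.5, 44.9, 200.2]
tool_rot: [-3.141, 0.001, 1.564]
contact_force: [-0.6, -1.0, 0.6]
grip_width: 14.4
```

```bash
python3 -c "
from h import *
to(642,-205,71)
import cv2
im=snapshot('side'); cv2.imwrite('pics/s8.png',cv2.resize(im[180:360,245:465,::-1],None,fx=3.3,fy=3.3,interpolation=cv2.INTER_CUBIC))
im=snapshot('top'); cv2.imwrite('pics/t8.png',im[:,:,::-1])"
```

```text
shift [-249.9    1.2  129.3] roll -0.007 pos [642.5  44.9 200.2] [-3.141e+00  1.000e-03  1.564e+00] 14.351704230491544 12.6167 [-0.6 -1.   0.6]
```

View pics/s8.png

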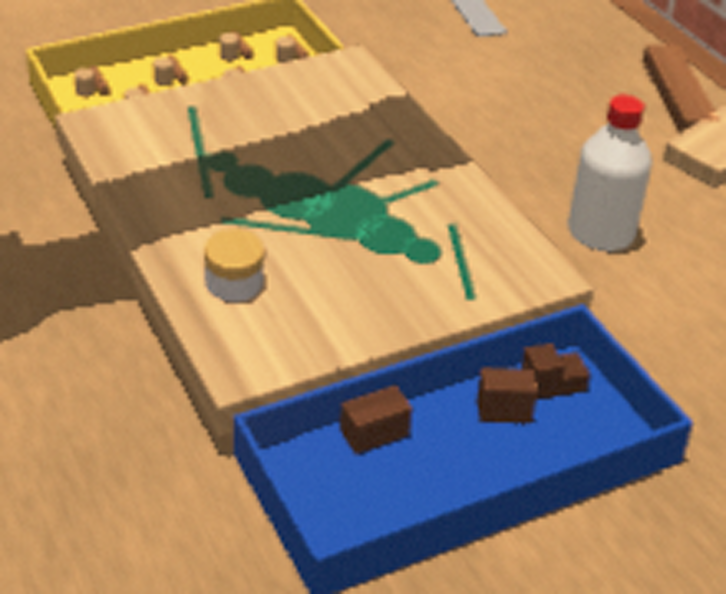

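View pics/t8.png

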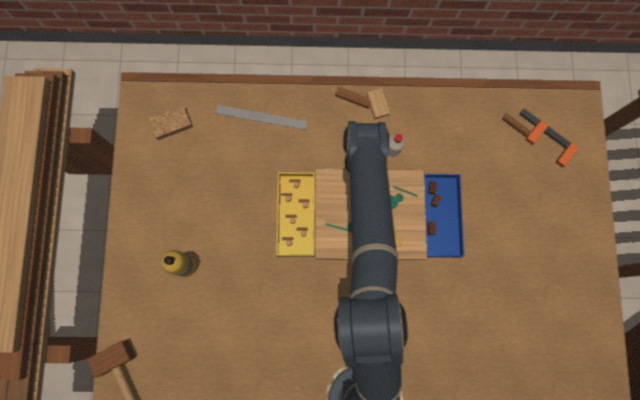

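```bash
python3 -c "
from h import *
import cv2
im=snapshot('top'); cv2.imwrite('pics/t9.png',cv2.resize(im[165:265,410:480,::-1],None,fx=6,fy=6,interpolation=cv2.INTER_CUBIC))
a=cv2.imread('pics/t8.png')[165:265,420:480].astype(int);b=im[165:265,420:480,::-1].astype(int);print(abs(a-b).max())
for u,v in [(433,188),(436,201),(432,228)]: print(ray('top',u,v,24).round())"
```

```text
16
[ 644. -220.   24.]
[ 603. -229.   24.]
[ 517. -213.   24.]
```

View pics/t9.png

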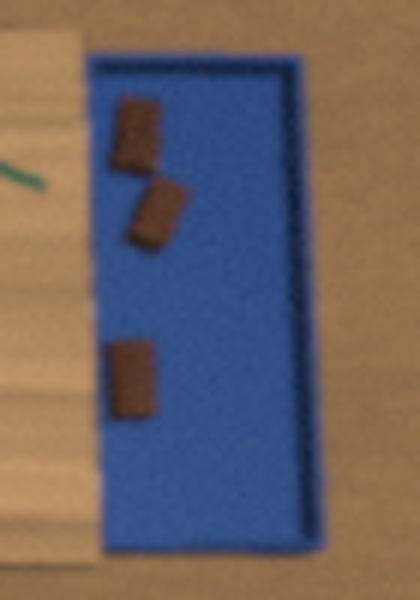

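The three offcuts lie at y of about −220, −229 and −213, well inside the tray's walls (−194 to −300). They didn't move between pictures, and the tin, glue and canister are in their original pixel positions.

```bash
python3 -c "
from station import *
print(hand_in())"
```

```text
the job is handed in; nothing more can be done
None
```

I swept offcuts A, B and C one lane at a time along the board and over its edge. I used the nearly shut fingertips, about 14 mm apart and 6 mm above the board, and only pushed. I then raised the arm clear and handed in at about 12.8 s of the 58 s allowed. `hand_in()` reports no verdict.

- **Offcuts:** The last pictures show all three in the blue tray, at rest and well inside its walls. Their centres are at about (517, −213), (603, −229) and (644, −220) mm.
- **Tin, glue and canister:** By eye all three are at their original pixel positions, though I did not measure their final offsets. The tin was checked only in the side view, as the arm hid it from the top camera at the end. The offcut nearest the tin passed it with about 7 mm to spare.
- **Contact force:** The force readings at the end of each move stayed near or below 1 N, and the gripper was clear of everything at the end. No check failed or disagreed.

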